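# Sort the gluing kit back into the bench organiser

## Task

Gluing-up is finished: sort the five things lying in front of the low light-wood organiser back into the bays cut for them - the glue jar upright in the small round well, the balm tin lid up in the large round well, the pressing block in the rectangular pocket, and the glue pens in the pen bay, one in each groove. Each must sit right down on the floor of its bay; do not tip the glue jar over on the way, and leave the thread spool and the pricking iron where they are.

Things in the scene. Friction and masses are not known exactly. Their poses are not given: they have to be found in the camera images.
- glue_jar: white glue jar with a brush handle sticking up from its cap; the plain round body is 42 mm in diameter and 46 mm high (grip it here), the shoulder and cap above it 38 mm across up to 60 mm, the thin brush handle up to 92 mm. Stands upright. Origin: centre of its underside; z up.
- balm_tin: flat round white tin with a dark oval on its lid, 29 mm high; the lid (upper 13 mm) is 69 mm in diameter, the base below it 66 mm. Lies flat, lid up. Origin: centre of its underside; z up.
- press_block: flat beech pressing block, 60 x 98 x 20 mm, lying flat. Origin: centre of its underside; its x axis runs across the 60 mm width, y along the 98 mm length, z up.
- glue_pen_a: one of two equal glue pens (grey foot, white barrel, yellow cap), 88 mm long, 17 mm thick, lying on the bench; it does not roll. Origin: underside of the barrel at mid length; x along the pen, z up.
- glue_pen_b: the other glue pen, the same as glue_pen_a: 88 mm long, 17 mm thick, lying, does not roll. Origin: underside at mid length; x along the pen, z up.
- jar_bay: organiser bay with the SMALL ROUND well, for the glue jar. The four bays are fixed light-wood blocks, 100 (own x) x 122 (own y) x 22 mm high, side by side along own y at 124 mm pitch, in any order, in a low carrier (rim 14 mm above the bench). Origin: centre of the underside, 6 mm above the bench; z up. Well: centred, 55 mm across, floor 6 mm above the origin, 16 mm deep.
- tin_bay: bay with the LARGE ROUND well for the balm tin; block size as jar_bay. Well: centred, 82 mm in diameter, floor 9 mm above the origin, 13 mm deep.
- block_bay: bay with the RECTANGULAR pocket for the pressing block; block size as jar_bay. Pocket: centred, 73 mm along own x by 111 mm along own y, floor 10 mm above the origin, 12 mm deep; its two long walls are cut away down to the floor over the middle 40 mm, for the fingers.
- pen_bay: bay with TWO PARALLEL GROOVES for the glue pens; block size as jar_bay. The grooves run along own y, with their centre lines at own x = -25 mm and +25 mm; each is 29 mm wide, 101 mm long, floor 12 mm above the origin, 10 mm deep; the ridges beside them are cut away down to the floor over the middle 40 mm, for the fingers.
- thread_spool: bystander, to be left alone: spool of pale thread with dark ends, 42 mm in diameter, 56 mm high, standing left of the organiser. Origin: centre of its underside.
- pricking_iron: bystander, to be left alone: slim dark four-toothed pricking iron, 108 x 16 x 10 mm, lying right of the organiser. Origin: underside at mid length, x along it.
Mind the look-alikes: they are no part of the job. What is shaped like the glue_pen_a but orange is not meant. What is shaped like the glue_pen_b but red is not meant.

How it is judged:
By the outcome, as a careful person would: the job done as asked, in the order asked, and still so for the second after the job is handed in, with the robot touching nothing.
It also fails if it takes over 128 s, if anything falls off the work surface, if the arm or the gripper's body presses on something with over 40 N, if the wrist force passes 120 N, or if a joint passes its speed limit or range.

## Robot

A 7-joint arm with a two-finger parallel gripper is mounted at the origin on a cart in front of the work surface, level with it; the furniture and walls round the work are solid. World frame = base frame: x ahead of the robot, y to its left, z up, the work surface at z = 0. Lengths are in m, angles in rad, forces in N, time in s.
With the tool pointing down it reaches from about 0.425 to 0.8 m from the base axis. Payload 8.3 kg.
Tool frame: the origin (TCP) lies at the very end of the fingers, on their centre line; the grasp point (between the pads) lies robot.hold_point_z behind it (robot.hold_point_z is the distance from the TCP to the grasp point, in m); z points along the fingers, y is the line along which they close (so a half turn about z gives the same grasp; the last joint's range is limited). The gripper opens to 85 mm and grips with 20 to 120 N. Pads are 22 mm wide; open, the fingers measure 114 mm over their backs; the gripper's body (76 mm by 85 mm) begins 54 mm behind the grasp point. The pads swing forward as they close: fully open they stand 13 mm farther back than shut.
Start: joints at [1.105, 0.383, 0.016, 1.37, -0.006, 1.388, -0.046], TCP at [0.245, -0.575, 0.209] pointing down, gripper open.
Joint ranges: [-2.95, 2.95], [-0.25, 2.06], [-1.52, 1.56], [0.18, 2.33], [-1.44, 4.58], [0.02, 2.06], [-3.01, 3.01]. Speed limits (rad/s): [2.39, 2.39, 3.01, 3.01, 3.14, 3.14, 3.14].

## Interface

Orientations are given as a unit quaternion [w, x, y, z].
In Python, from rig import robot, jaws, capture, calibration gives the robot as it stands. Calls block until the motion is done:
- robot.move_pose(position, orientation): joint-space move of the TCP to a pose.
- robot.servo_line(position, max_speed=0.15, ori=None, f_stop=None): straight line of the TCP; ori=None keeps the orientation; max_speed is the mean speed in m/s. With f_stop (N) it stops when the force on the tool has changed by that much, and returns True; else False.
- robot.move_joints(angles): joint-space move.
- jaws.gripper_to(opening, newtons=None): finger opening in m; newtons is the grip in N (None keeps the last); returns when the fingers have stopped.
- robot.wait(seconds).
- robot.ik(position, orientation): joint angles nearest the present ones, or None.
- capture(name): name is "side" or "top"; returns the picture (400x640x3 uint8, blue, green, red); there is no depth.
- calibration(name): a dict with "mtx" (3x3 intrinsics, pixels), "D" ([k1, k2, p1, p2, k3] as OpenCV has them; the pictures are not rectified), "origin" and "orientation" of the camera in the world. Camera axes: x right, y up, looking along -z (the intrinsics and any distortion apply to the point x, -y, -z); pixel columns grow to the right and rows downward; lengths in m; the calibration is good to about 2 mm. A picture is of the moment at which its call begins. calibration takes no time and is no camera call.
A pose or a line that the arm cannot do raises robot.Unreachable and nothing moves.
- robot.hand_in(): hands the job in; it is judged then, once.
Readings, each from a call of its own:
- robot.get_t(): time.
- robot.get_joints(): joint angles.
- robot.get_qvel(): joint speeds.
- robot.get_joint_efforts(): joint torques, N m.
- robot.get_eef_pos(): TCP position.
- robot.get_orientation(): TCP orientation.
- robot.get_wrist_force(): force on the tool from outside, world axes, zero at the start.
- robot.get_wrist_torque(): the same for the moment, N m.
- robot.get_grip_width(): finger opening in m.
- robot.get_finger_force(): force on a finger pad.
Only numpy, scipy, OpenCV 4.12 (cv2) and the standard library are available. Lean on these libraries where they do the work, as an engineer would, in place of code of your own. Each camera call takes 0.05 s, during which the arm holds its last target. There are 200 camera calls.

## Working session

There is one attempt and no reset: what is moved stays moved. The work goes in short steps, each a Python script; the robot and the scene stay as the last script left them, time stands still between calls to the robot, and variables do not carry over. Pictures are saved under pics/ and viewed, at most 14 in all, crops included, and the job is handed in when it is done.

```bash
ls; mkdir -p pics
python3 - <<'E'
from rig import robot, jaws, capture, calibration
import cv2
for n in ("top","side"):
    cv2.imwrite(f"pics/{n}0.png",capture(n)); c=calibration(n); print(n,c)
print(robot.hold_point_z, robot.get_eef_pos(), robot.get_orientation(), robot.get_t())
E
```

```text
pics
top {'mtx': array([[380.2303609 ,   0.        , 323.30582853],
       [  0.        , 380.2303609 , 195.64334012],
       [  0.        ,   0.        ,   1.        ]]), 'D': array([-0.00648084,  0.        ,  0.        ,  0.        ,  0.        ]), 'origin': array([0.46871722, 0.00849239, 1.1590473 ]), 'orientation': array([ 0.70914178,  0.02992251, -0.03325627, -0.70364522])}
side {'mtx': array([[384.90254551,   0.        , 319.55853635],
       [  0.        , 384.90254551, 198.53040583],
       [  0.        ,   0.        ,   1.        ]]), 'D': array([-0.04345392,  0.        ,  0.        ,  0.        ,  0.        ]), 'origin': array([0.29474027, 0.85376348, 0.7359064 ]), 'orientation': array([-0.14116262, -0.07355976,  0.43033356,  0.88852411])}
0.0187 [ 0.24485329 -0.5744977   0.20857542] [-8.77262527e-04  9.79780656e-01  2.00072655e-01 -1.68139291e-04] 0.1
```

View pics/top0.png

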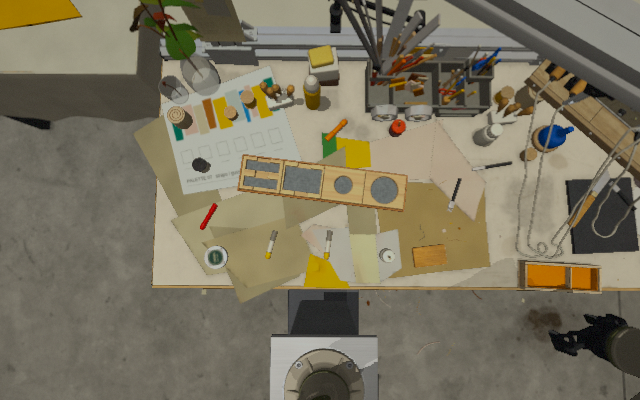

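View pics/side0.png

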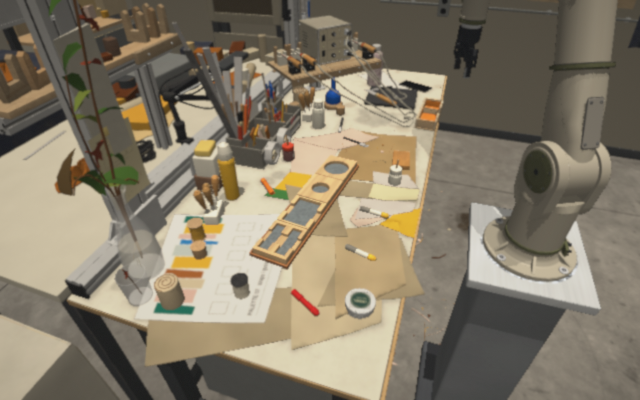

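The top view shows the organiser running from (240,175) to (407,190), in the order pen bay, block, jar, tin. In front of it are the tin (216,257), pens (271,244) and (328,243), jar (388,256) and block (429,255). The look-alikes are red (208,216) and orange (337,129).

Run:
```python
import cv2
im=cv2.imread("pics/top0.png")
cv2.imwrite("pics/c1.png",cv2.resize(im[225:275,195:325],None,fx=6,fy=6,interpolation=cv2.INTER_CUBIC))
cv2.imwrite("pics/c2.png",cv2.resize(im[225:275,320:450],None,fx=6,fy=6,interpolation=cv2.INTER_CUBIC))
cv2.imwrite("pics/c3.png",cv2.resize(im[145:220,232:417],None,fx=4,fy=4,interpolation=cv2.INTER_CUBIC))
```

```text
(no output)
```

View pics/c1.png

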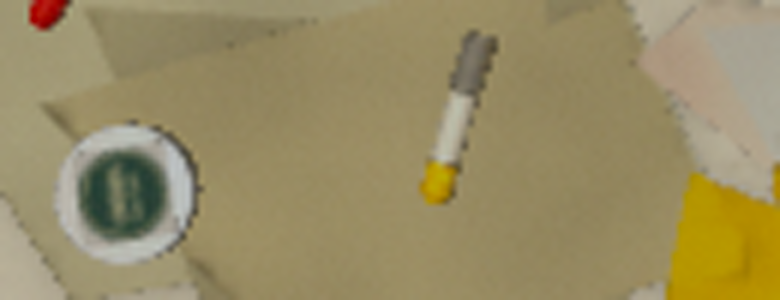

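View pics/c2.png

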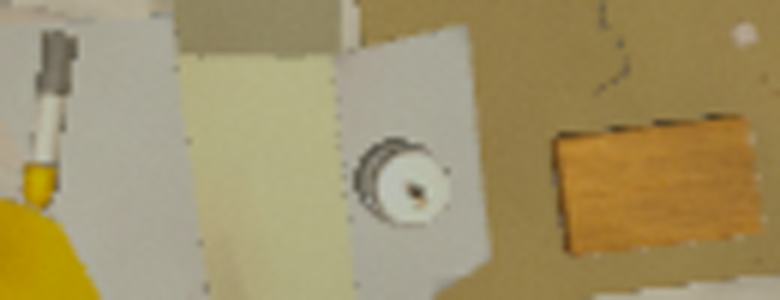

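View pics/c3.png

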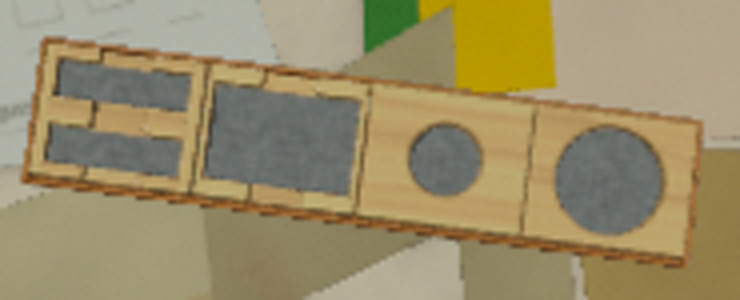

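Crop 1: tin centre (126,194), pen A ends (481,35) and (436,203). Crop 2: pen B ends (60,31) and (38,207), jar cap centre (412,187), block corners (557,137), (747,117), (765,232), (572,253). Crop 3: jar well (445,159), tin well (610,180), block pocket centre about (281,139), pen bay centre about (119,118).

```bash
cat > h.py <<'E'
from rig import robot, jaws, capture, calibration
import numpy as np, cv2
from scipy.spatial.transform import Rotation as R
def rot(c): return R.from_quat(np.roll(c["orientation"],-1)).as_matrix()
def ray(n,uv,z):
    "world point at height z seen at pixel uv"
    c=calibration(n); x,y=cv2.undistortPoints(np.float64([[uv]]),c["mtx"],c["D"])[0,0]
    d=rot(c)@[x,-y,-1]; o=np.array(c["origin"]); return o+d*(z-o[2])/d[2]
def proj(n,p):
    c=calibration(n); q=rot(c).T@(np.array(p)-c["origin"])
    return cv2.projectPoints(np.float64([[q[0],-q[1],-q[2]]]),np.zeros(3),np.zeros(3),c["mtx"],c["D"])[0][0,0]
def crop(u,v,x0,y0,f): return (x0+(u+.5)/f-.5, y0+(v+.5)/f-.5)
E
python3 - <<'E'
from h import *
np.set_printoptions(precision=4,suppress=True)
a=lambda u,v,z:ray("top",crop(u,v,195,225,6),z)[:2]
b=lambda u,v,z:ray("top",crop(u,v,320,225,6),z)[:2]
c=lambda u,v,z:ray("top",crop(u,v,232,145,4),z)[:2]
tin=a(126,194,.029); print("tin",tin,"diam",np.linalg.norm(a(56,194,.029)-a(196,194,.029)))
for n,e,f in(("pa",a(481,35,.0085),a(436,203,.0085)),("pb",b(60,31,.0085),b(38,207,.0085))):
    print(n,(e+f)/2,np.linalg.norm(e-f),"ang",np.arctan2(*(e-f)[::-1]))
jar=b(412,187,.06); print("jar",jar,"handle tip",b(415,192,.092))
k=np.array([b(557,137,.02),b(747,117,.02),b(765,232,.02),b(572,253,.02)])
l=(k[0]+k[3]-k[1]-k[2])/2; w=(k[0]+k[1]-k[2]-k[3])/2
print("block",k.mean(0),np.linalg.norm(l),np.linalg.norm(w),"ang l",np.arctan2(l[1],l[0]),"w",np.arctan2(w[1],w[0]))
J=c(445,159,.028);T=c(610,180,.028);B=c(281,139.5,.022);P=c(119,118,.022)
print("J,T,B,P",J,T,B,P,np.linalg.norm(J-T),np.linalg.norm(J-B),np.linalg.norm(B-P))
d=P-T; print("dir T->P",np.arctan2(d[1],d[0]))
for q in (tin,jar,k.mean(0),J,T,B,P): print(np.hypot(*q),end=" ")
print("side px: jar",proj("side",[*jar,.06]),"tin",proj("side",[*tin,.029]),"T",proj("side",[*T,.028]),"J",proj("side",[*J,.028]))
E
```

```text
tin [0.3867 0.3188] diam 0.0685584801548685
pa [0.4237 0.1593] 0.08618408828211778 ang -0.24459844406412634
pb [ 0.425 -0.011] 0.08818685184481119 ang -0.1187114118417466
jar [ 0.3958 -0.1837] handle tip [ 0.3957 -0.1795]
block [ 0.3952 -0.3139] 0.09585467626233128 0.057077875230224576 ang l 1.6825543343711062 w 0.12716123632966084
J,T,B,P [ 0.6045 -0.0548] [ 0.5896 -0.1784] [0.619  0.0685] [0.6343 0.1908] 0.1244623887850952 0.12412538438658902 0.12327695394826696
dir T->P 1.4504395494882627
0.5011352072373804 0.43637501428891295 0.5046498845537399 0.606936744002945 0.61604328838584 0.622728929079078 0.6623621457379636 side px: jar [394.2046 166.9585] tin [358.5752 297.949 ] T [334.8359 166.0762] J [318.8981 186.2976]
```

Run:
```python
import cv2
im=cv2.imread("pics/side0.png")
cv2.imwrite("pics/s1.png",cv2.resize(im[145:325,250:450],None,fx=3.3,fy=3.3,interpolation=cv2.INTER_CUBIC))
```

```text
(no output)
```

View pics/s1.png

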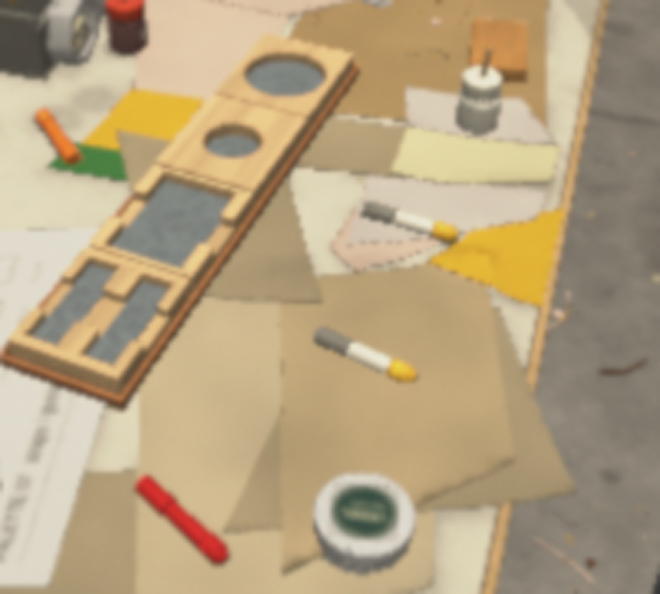

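The side crop agrees with the top-view positions; every feature is offset by the same ~1.5 px, so the two cameras are consistent. The order and the look-alikes are confirmed too. Next I check reachability and yaw options.

```bash
cat >> h.py <<'E'
JAR=(.3958,-.1837);TIN=(.3867,.3188);PA=(.4237,.1593);PB=(.425,-.011);BLK=(.3952,-.3139)
JB=(.6045,-.0548);TB=(.5896,-.1784);BB=(.619,.0685);PBAY=(.634,.191);DIR=1.4504
def q(a): return np.array([0,np.cos(a/2),np.sin(a/2),0])
E
python3 - <<'E'
from h import *
np.set_printoptions(precision=2,suppress=True)
print(robot.get_joints())
for n,p,zs,angs in(("jar",JAR,(.024,.15),(0,.8,1.57,-.8,-1.57)),("JB",JB,(.036,.15),(0,.8,1.57,-.8,-1.57)),
 ("tin",TIN,(.009,.15),(0,.8,-.8,1.57)),("TB",TB,(.024,.15),(0,.8,-.8,1.57)),
 ("blk",BLK,(0,.13),(1.6826,-1.459)),("BB",BB,(.016,.13),(1.45,-1.69)),
 ("pa",PA,(.003,.13),(-.245,2.897)),("pb",PB,(.003,.13),(-.119,3.02)),("pbay",PBAY,(.021,.13),(1.45,-1.69))):
  for a in angs:
    for z in zs:
      r=robot.ik(np.array([*p,z]),q(a)); print(n,a,z,None if r is None else np.array(r))
E
```

```text
[ 1.11  0.38  0.02  1.37 -0.01  1.39 -0.05]
jar 0 0.024 [ 0.6   0.19 -0.26  2.08  0.06  0.88 -1.27]
jar 0 0.15 [ 0.62  0.03 -0.26  1.93  0.01  1.18 -1.22]
jar 0.8 0.024 [ 0.67  0.2  -0.33  2.07  0.08  0.88 -0.48]
jar 0.8 0.15 [ 0.69  0.03 -0.33  1.93  0.01  1.18 -0.42]
jar 1.57 0.024 [ 0.73  0.2  -0.4   2.07  0.1   0.89  0.27]
jar 1.57 0.15 [ 0.76  0.04 -0.4   1.93  0.02  1.18  0.35]
jar -0.8 0.024 [ 0.52  0.19 -0.18  2.08  0.04  0.88 -2.05]
jar -0.8 0.15 [ 0.57  0.03 -0.21  1.93  0.01  1.18 -2.01]
jar -1.57 0.024 [ 0.45  0.18 -0.1   2.08  0.02  0.88 -2.8 ]
jar -1.57 0.15 [ 0.52  0.03 -0.16  1.94  0.    1.18 -2.78]
JB 0 0.036 [ 0.3   0.51 -0.35  1.62  0.2   1.05 -1.68]
JB 0 0.15 [ 0.33  0.41 -0.39  1.5   0.16  1.27 -1.65]
JB 0.8 0.036 [ 0.38  0.53 -0.46  1.61  0.26  1.06 -0.92]
JB 0.8 0.15 [ 0.4   0.42 -0.49  1.49  0.2   1.28 -0.88]
JB 1.57 0.036 [ 0.43  0.54 -0.53  1.61  0.3   1.07 -0.18]
JB 1.57 0.15 [ 0.45  0.44 -0.56  1.49  0.23  1.28 -0.13]
JB -0.8 0.036 [ 0.23  0.5  -0.25  1.62  0.14  1.04 -2.43]
JB -0.8 0.15 [ 0.27  0.4  -0.3   1.5   0.12  1.26 -2.42]
JB -1.57 0.036 [-0.79  0.
[... 1479 characters left out ...]
 0.003 [ 0.37  0.39 -0.92  2.03  0.4   0.91 -2.58]
pa -0.245 0.13 [ 0.52  0.18 -1.03  1.9   0.17  1.15 -2.39]
pa 2.897 0.003 [ 0.36  0.39 -0.91  2.03  0.39  0.9   0.57]
pa 2.897 0.13 [ 0.54  0.19 -1.05  1.9   0.18  1.16  0.75]
pb -0.119 0.003 [ 0.45  0.23 -0.54  2.11  0.16  0.84 -1.88]
pb -0.119 0.13 [ 0.52  0.04 -0.58  1.97  0.02  1.13 -1.76]
pb 3.02 0.003 [ 0.65  0.28 -0.77  2.1   0.26  0.85  1.18]
pb 3.02 0.13 [ 0.67  0.05 -0.73  1.97  0.04  1.13  1.37]
pbay 1.45 0.021 [ 0.19  0.76 -0.82  1.45  0.58  1.19 -0.83]
pbay 1.45 0.13 [ 0.21  0.66 -0.87  1.34  0.5   1.37 -0.78]
pbay -1.69 0.021 [ 0.39  1.03 -1.3   1.44  0.99  1.41  2.1 ]
pbay -1.69 0.13 [ 0.37  0.87 -1.29  1.33  0.83  1.52  2.19]
```

```bash
cat >> h.py <<'E'
def pick(p,z,a,pre,newtons,hover=.13,lift=.13):
    jaws.gripper_to(pre,newtons)
    robot.move_pose([*p,hover],q(a))
    hit=robot.servo_line([*p,z],max_speed=.12,f_stop=15)
    zz=robot.get_eef_pos()[2]; jaws.gripper_to(0,newtons)
    robot.servo_line([*p,lift],max_speed=.12)
    print("pick hit",hit,"z",zz,"w",robot.get_grip_width(),"F",robot.get_finger_force(),"t",robot.get_t())
def place(p,z,a,opening,hover=.13,up=.15):
    robot.move_pose([*p,hover],q(a))
    robot.servo_line([*p,z+.012],max_speed=.12)
    hit=robot.servo_line([*p,z-.003],max_speed=.03,f_stop=6)
    zz=robot.get_eef_pos()[2]
    print("place hit",hit,"z",zz,"want",z,"w",robot.get_grip_width())
    if zz>z+.005: print("HIGH - still holding"); return False
    jaws.gripper_to(opening); robot.servo_line([*p,up],max_speed=.15)
    print("t",robot.get_t()); return True
E
python3 - <<'E'
from h import *
pick(JAR,.024,1.57,.075,30,hover=.15,lift=.10)
place(JB,.024+.012,DIR,.060,hover=.10)
cv2.imwrite("pics/t1.png",cv2.resize(capture("top")[140:290,190:470],None,fx=2.8,fy=2.8))
E
```

```text
pick hit False z 0.02462282657120947 w 0.03628269994526856 F 30.084292888641357 t 4.3333
place hit True z 0.03617928153573624 want 0.036000000000000004 w 0.03614854581756574
t 7.5833
```

View pics/t1.png

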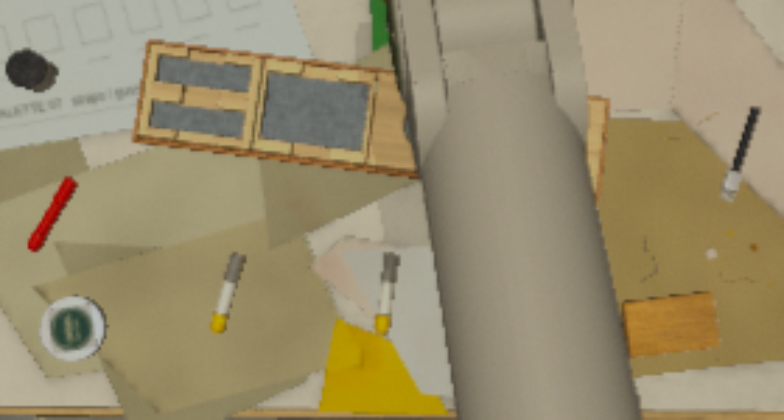

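The arm hides the jar bay, but contact came at exactly the expected height. The tin is next, with a picture taken as the arm passes over it.

Run:
```python
from h import *
jaws.gripper_to(.085)
robot.move_pose([*TIN,.15],q(1.57))
a=capture("top");b=capture("side")
cv2.imwrite("pics/t2.png",np.hstack([cv2.resize(a[140:240,232:417],None,fx=2.2,fy=2.2),cv2.resize(b[145:245,250:400],None,fx=2.2,fy=2.2)]))
```

```text
(no output)
```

View pics/t2.png

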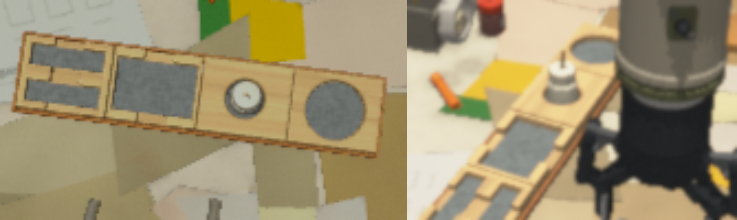

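The jar stands upright and centred in the well at (245,97). Now the tin.

Run:
```python
from h import *
pick(TIN,.009,1.57,.085,40,hover=.15,lift=.13)
cv2.imwrite("pics/s3.png",cv2.resize(capture("side")[160:360,250:450],None,fx=2.5,fy=2.5))
```

```text
pick hit False z 0.009678905391061601 w -0.0001431552909518062 F 0.0 t 13.4167
```

View pics/s3.png

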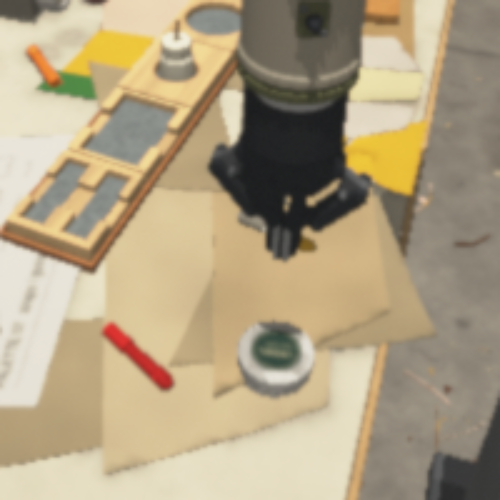

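The jaws closed on nothing: the fingers slipped off above the lid, and the tin at (277,357) hasn't moved. I'll grip about 7 mm lower and release a few mm above the floor, with the tin already inside the well.

Run:
```python
from h import *
pick(TIN,.002,1.57,.085,50,hover=.08,lift=.13)
```

```text
pick hit False z 0.002872107599118656 w -5.441640463146259e-05 F 0.0 t 17.3583
```

Run:
```python
from h import *
jaws.gripper_to(.085)
p=TIN
robot.servo_line([*p,-.003],max_speed=.1,f_stop=15); a=capture("side")
jaws.gripper_to(.055,40); b=capture("side")
print(robot.get_eef_pos(),robot.get_grip_width(),robot.get_finger_force(),robot.get_wrist_force(),robot.get_t())
f=lambda i:cv2.resize(i[230:340,300:420],None,fx=3.3,fy=3.3,interpolation=cv2.INTER_CUBIC)
cv2.imwrite("pics/s4.png",np.hstack([f(a),f(b)]))
```

```text
[0.38673049 0.32312682 0.00189328] 0.05686580616999102 42.069390253163874 [-13.83456669  -4.07112457  50.1323407 ] 20.125
```

View pics/s4.png

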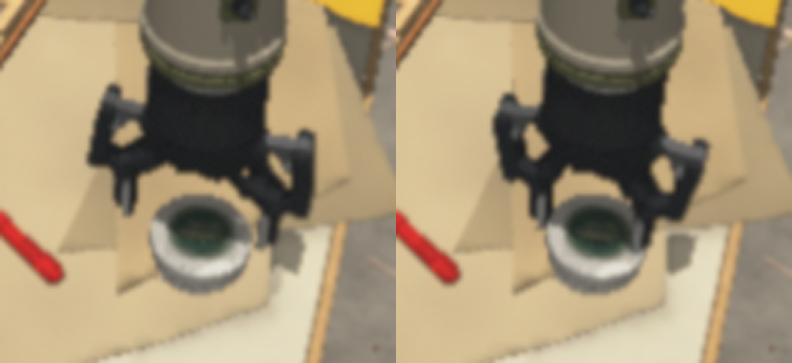

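The fingers sit behind (at lower y than) the tin centre and squeeze it out forwards. I open, retreat, and measure again.

Run:
```python
from h import *
jaws.gripper_to(.085)
robot.servo_line([*robot.get_eef_pos()[:2],.10],max_speed=.15)
robot.move_pose([.45,.1,.2],q(1.57))
print(robot.get_eef_pos(),robot.get_wrist_force(),robot.get_t())
a=capture("top");b=capture("side")
f=lambda i:cv2.resize(i,None,fx=5,fy=5,interpolation=cv2.INTER_CUBIC)
cv2.imwrite("pics/t5.png",np.hstack([f(a[225:295,190:260]),f(b[260:330,325:395])]))
```

```text
[0.44942226 0.10106424 0.19931324] [-0.01164512 -0.45146938  0.09094307] 22.3333
```

View pics/t5.png

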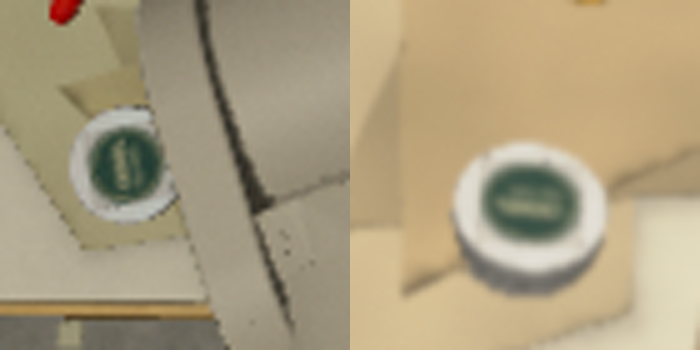

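Run:
```python
from h import *
np.set_printoptions(precision=4,suppress=True)
for s in(-1,1):
  for z in(.0,.01,.03): print(s,z,proj("side",[TIN[0]+s*.046,TIN[1],z]))
print("new tin top",ray("top",crop(126.5,165,190,225,5),.029),"side",ray("side",crop(181,206,325,260,5),.029))
print("side jar",ray("side",(395.8-.3,168.7-.3),.06),"J",ray("side",(320,187.2),.028),"T",ray("side",(336.4,167.2),.028),"old tin",ray("side",(360,299.3),.029))
```

```text
-1 0.0 [377.6753 310.9878]
-1 0.01 [378.0626 308.3124]
-1 0.03 [378.8537 302.84  ]
1 0.0 [338.5167 300.7674]
1 0.01 [338.6127 298.0836]
1 0.03 [338.8085 292.5976]
new tin top [0.3847 0.3207 0.029 ] side [0.3801 0.3248 0.029 ]
side jar [ 0.3906 -0.1768  0.06  ] J [ 0.5997 -0.0514  0.028 ] T [ 0.5828 -0.1735  0.028 ] old tin [0.3827 0.3214 0.029 ]
```

Run:
```python
from h import *
p=(.46,.24)
robot.move_pose([*p,.05],q(1.57))
for w in(.085,.069,.02):
    jaws.gripper_to(w,20); print(w,robot.get_grip_width(),end=" ")
    robot.servo_line([*p,.012],max_speed=.15)
    h=robot.servo_line([*p,-.018],max_speed=.03,f_stop=4); print(h,robot.get_eef_pos(),robot.get_wrist_force())
    if w==.085: b=capture("side"); cv2.imwrite("pics/s6.png",cv2.resize(b[200:340,280:440],None,fx=4,fy=4,interpolation=cv2.INTER_CUBIC))
    robot.servo_line([*p,.03],max_speed=.15)
print(robot.get_t())
```

```text
0.085 0.08453871355134068 False [ 0.46010461  0.24009071 -0.01782249] [-0.2251366  -0.51469288  0.5434476 ]
0.069 0.06900915617027717 False [ 0.46013555  0.24011801 -0.01782435] [ 0.45131088 -0.5314596   0.69824412]
0.02 0.019869974616661092 False [ 0.46011657  0.24011523 -0.01783534] [-0.5352036   0.61691472 -0.21926183]
30.15
```

View pics/s6.png

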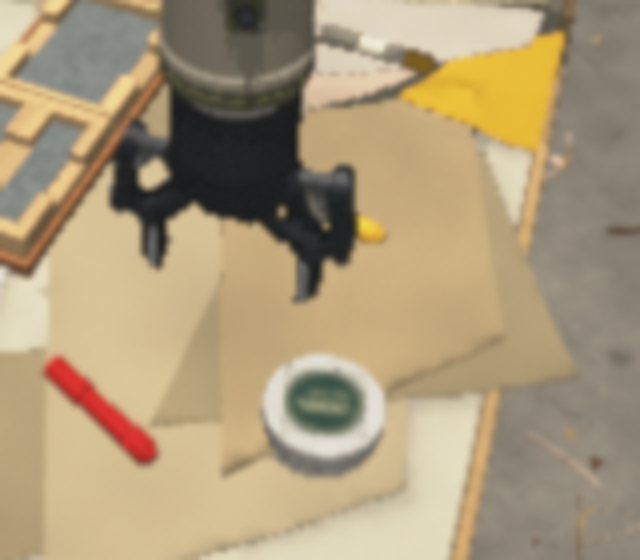

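Even at TCP z = -18 mm nothing touches, so the real fingertips sit well above the reported TCP. I measure that offset by touch.

Run:
```python
from h import *
p=(.46,.24)
for w in(.02,.069):
    jaws.gripper_to(w,20)
    robot.servo_line([*p,-.014],max_speed=.15)
    h=robot.servo_line([*p,-.045],max_speed=.03,f_stop=4); print(w,h,robot.get_eef_pos(),robot.get_wrist_force())
    robot.servo_line([*p,.0],max_speed=.15)
print(robot.get_t())
```

```text
0.02 True [ 0.46057813  0.24014145 -0.02154429] [-2.13325049 -0.95060098  9.43262895]
0.069 True [ 0.46012704  0.23997105 -0.02909886] [-1.05905179 -1.10300794  8.60431829]
33.325
```

Run:
```python
from h import *
print(proj("side",[.46,.24,.0155]))
p=(.3835,.3222)
jaws.gripper_to(.085,50)
robot.move_pose([*p,.05],q(1.57))
robot.servo_line([*p,-.013],max_speed=.1,f_stop=12)
jaws.gripper_to(0,50); print(robot.get_eef_pos(),robot.get_grip_width(),robot.get_finger_force())
robot.servo_line([*p,.03],max_speed=.1); print(robot.get_grip_width(),robot.get_t())
```

```text
[336.89267818 268.91230056]
[ 0.38401408  0.32272593 -0.0118203 ] 0.06682527143102215 54.023171067237854
0.06689965956048469 35.875
```

Run:
```python
from h import *
robot.servo_line([.3835,.3222,.13],max_speed=.15)
print(place(TB,.0025,DIR,.083,hover=.13,up=.13))
cv2.imwrite("pics/x.png",capture("side"))
```

```text
place hit True z 0.003297645987175059 want 0.0025 w 0.06702436723898632
t 41.4917
True
```

Run:
```python
from h import *
pick(BLK,-.0215,1.6826,.082,50,hover=.08,lift=.11)
if robot.get_grip_width()>.05: print(place(BB,-.0055,DIR,.074,hover=.11,up=.11))
jaws.gripper_to(.045,30); robot.move_pose([PA[0],PA[1],.08],q(2.897))
a=capture("top");b=capture("side")
cv2.imwrite("pics/t7.png",np.hstack([cv2.resize(a[140:230,232:417],None,fx=2.2,fy=2.2),cv2.resize(b[145:235,250:400],None,fx=2.2,fy=2.2)]))
```

```text
pick hit False z -0.020822871119543437 w 0.05882944188572514 F 53.61973464488983 t 45.3083
place hit True z -0.004470798308823548 want -0.0055 w 0.058773533682876536
t 49.5833
True
```

View pics/t7.png

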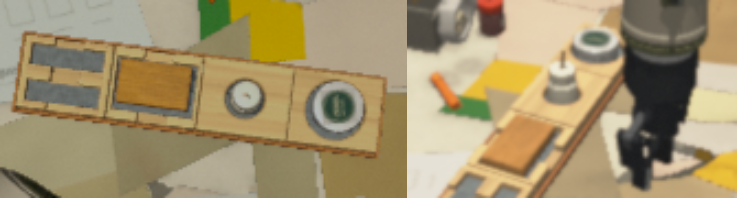

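Tin and block are seated, both biased a few mm forward (+x), so I shift the pen targets by -3 mm in x.

Run:
```python
from h import *
u=np.array([np.cos(DIR-np.pi/2),np.sin(DIR-np.pi/2)]); c=np.array(PBAY)+[-.003,0]
for p,a,s in((PA,2.897,1),(PB,3.023,-1)):
    pick(p,-.0170,a,.045,30,hover=.06,lift=.08)
    if robot.get_grip_width()<.008: print("MISS"); break
    if not place(c+s*.025*u,.001,DIR,.036,hover=.08,up=.08): break
robot.move_pose([.45,-.25,.2],q(1.57))
a=capture("top");b=capture("side")
cv2.imwrite("pics/t8.png",np.hstack([cv2.resize(a[145:225,232:342],None,fx=3.5,fy=3.5),cv2.resize(b[180:260,245:355],None,fx=3.5,fy=3.5)]))
print(robot.get_t())
```

```text
pick hit False z -0.01634534677309693 w 0.016146125188717456 F 29.53294962644577 t 53.625
place hit True z 0.0013618194616988252 want 0.001 w 0.01608867915626759
t 56.8167
pick hit False z -0.016529765875222424 w 0.015684620047093468 F 29.748787879943848 t 60.7667
place hit True z 0.0013147228160829971 want 0.001 w 0.016135789363127265
t 64.525
66.3917
```

View pics/t8.png

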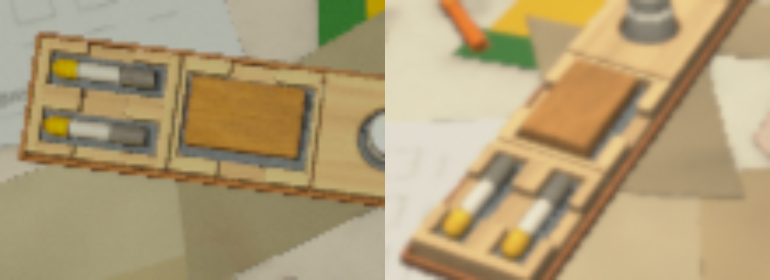

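Both pens lie in their grooves (yellow caps left), the block lies flat in its pocket, and every release came at the expected floor height. Handing in.

```bash
python3 -c "
from rig import robot; print(robot.hand_in())"
```

```text
the job is handed in; nothing more can be done
None
```

I put all five items in their bays in the order asked and handed the job in at about 66 s. Contact heights and the pictures show each on its bay floor; the tin took a third grasp after two slipped, and no verdict came back.

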